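Nudge the disc cutter's top plate on to its guide pins

ROBOT

A 6-joint arm with a two-finger parallel gripper is mounted at the origin on the work surface. World frame = base frame: x ahead of the robot, y to its left, z up, the work surface at z = 0. Lengths are in m, angles in rad, forces in N, time in s.
With the tool pointing down it reaches from about 0.375 to 0.975 m from the base axis. Payload 3.8 kg.
Tool frame: the origin (TCP) lies at the very end of the fingers, on their centre line; the grasp point (between the pads) lies 19 mm behind it; z points along the fingers, y is the line along which they close (so a half turn about z gives the same grasp; the last joint's range is limited). The gripper opens to 85 mm and grips with 20 to 120 N. Pads are 22 mm wide; open, the fingers measure 114 mm over their backs; the gripper's body (76 mm by 85 mm) begins 54 mm behind the grasp point. The pads swing forward as they close: fully open they stand 13 mm farther back than shut.
Start: joints at [-1.355, 0.264, 1.604, -0, 1.274, -0.037], TCP at [0.169, -0.654, 0.231] pointing down, gripper open.
Joint ranges: [-2.63, 2.63], [-0.94, 2.18], [0.31, 2.57], [-1.31, 4.45], [0, 2.66], [-2.55, 2.55]. Speed limits (rad/s): [2.57, 2.57, 3.14, 3.14, 3.14, 3.14].

INTERFACE

Orientations are given as a rotation vector (axis times angle).
In Python, from workcell import monitor, viewer, job gives the robot as it stands. The module is installed in compiled form; this text tells all that it offers.
- The arm moves only by the tool step_arm, never from a script. Its argument "series" is one flat list of numbers, 4 for each row, row after row: the shift along the tool's x, y, z in m, then the turn about the tool's z in rad. A call has 1 to 8 rows; each row is the pose to reach, as a shift and turn from the pose commanded when the call began, along the tool's axes at that moment; what a row does not reach only later rows make up. A row lasts 1/8 s, in which the tool goes at most 62.5 mm and 10.7 degrees, less where a joint would pass 70% of its speed; a pose out of reach is approached as far as the arm can. A call with a gripper value outside its range is refused whole. "gripper" is the opening, from 0 (shut) to 1 (fully open), set as the call begins (left out, the last holds). The fingers move at their own pace and stop on an object; "newtons" is the grip in N (left out, the last holds). Time passes only in rows, so rows that repeat a pose let the fingers close. It gives the time, the measured TCP pose, the force, the opening and the grip force at its end, in the units of the state.
- monitor.read_state(): the state, without advancing time (a new reading comes with each control period).
- viewer.read_camera(name): name is "side" or "top"; returns a dict with "image" (384x512x3 uint8, red, green, blue), "intrinsics" (3x3 intrinsics, pixels), "T" (4x4, takes a point from camera to world coordinates). Camera axes: x right, y up, looking along -z (the intrinsics and any distortion apply to the point x, -y, -z); pixel columns grow to the right and rows downward; lengths in m; the calibration is good to about 2 mm. A picture is of the moment at which its call begins. There is no depth.
- job.finish_job(): hands the job in; it is judged then, once.
Trained networks look in a picture, given as the dict that the camera call returned (one of the last four; its "shot" number tells which), for a name from the list of things; names that differ only in an ending like _2 or _b are one class to them, and where a whole thing is asked for, a point or a joint stands for the part that bears it (a point fixed in the world has none). Each returns a list of dicts, best first, with "score" (0 to 1); they miss things now and then, are a little off and sometimes report something else, mostly with a low value. They report only what shows in the picture. A call takes as long as a camera call. They do not tell look-alikes from the thing itself.
- viewer.boxes_of(picture, label): "extent" ([centre column, centre row, width, height] in pixels, round what is visible of it).
- viewer.spot_point(picture, label): "point" ([column, row] in pixels: a listed point, or the origin of a listed thing).
The state is a dict: "time": time; "q": joint angles; "joint_vel": joint speeds; "joint_torque": joint torques, N m; "tool_pos": TCP position; "tcp_rot": TCP orientation; "wrist_force": force on the tool from outside, world axes, zero at the start; "torque": the same for the moment, N m; "width": opening from 0.0 (shut) to 1.0 (fully open); "grip_force": force on a finger pad.
Only numpy, scipy, OpenCV 4.12 (cv2) and the standard library are available. Lean on these libraries where they do the work, as an engineer would, in place of code of your own. Each camera call takes 0.05 s, during which the arm holds its last target. There are 200 camera calls.

TASK

The loose top plate of the disc cutter has been set down crooked and is propped up on the tips of its two guide pins. Nudge the plate sideways with the fingers, pushing on its edges, until its two guide holes drop over the pins and it lies flat on the cutter's base, pressing it down on top if it hangs up. Do not lift the plate, tip it up or push it off its base, and leave the punches and the other things on the bench where they are.

Things in the scene. Friction and masses are not known exactly. Their poses are not given: they have to be found in the camera images.
- cutter_base: base of the disc cutter, a dark steel block screwed down, 116 (x) by 150 (y) by 20 mm high; origin at the centre of its underside, on the bench; x points away from the robot, turned by up to 20 degrees, y left, z up. Seated, the plate lies level on its top face, axes and centres in line: 14 mm of base then shows along both long edges, 15 mm at both ends
- top_plate: loose bright steel plate, 88 (x) by 120 (y) by 10 mm, 0.7 kg, slides at 3 to 6 N; origin at the centre of its underside. A row of five punch holes, 22 to 8 mm, lies on its +x half. It starts up to 7 degrees askew, 10 to 17 mm too far to the base's -x and up to 14 mm to either side, propped on the pin tips and sloping down 7 degrees to its +x edge, which rests on the base
- pin_left (a point): foot of the left guide pin, on its axis at the base's top face: 32 mm towards -x and 44 mm towards +y from the base's centre, 20 mm above the bench. The fixed pin is 10 mm in diameter and 8 mm tall, its upper 5 mm a round bullet nose, so that it catches a hole 2 to 3 mm off centre
- pin_right (a point): foot of the right guide pin, the same, 44 mm towards -y
- hole_left (a point): centre of the left guide hole (11.5 mm, right through) at the plate's underside: 32 mm towards -x and 44 mm towards +y from the plate's origin, so 12 mm from its -x edge and 16 mm from its end; it belongs on pin_left
- hole_right (a point): centre of the right guide hole, the same, 44 mm towards -y; it belongs on pin_right
- punch_large: steel punch, a cylinder 21 mm in diameter and 60 mm tall standing on the bench beside the cutter's left (+y) end, 145 to 165 mm from the base's centre; origin at the centre of its foot; leave alone
- punch_medium: steel punch, 17 mm in diameter and 60 mm tall, standing behind the cutter on the base's +x side, 100 to 120 mm from the base's centre; origin at the centre of its foot; leave alone
- mallet: mallet with a round brass head, 64 by 26 mm, and a wooden handle, 250 mm long in all and 26 mm high, lying on the bench to the right; origin under its middle; leave alone
- bench_block: square steel bench block, 75 by 75 by 20 mm, on the bench to the left; origin at the centre of its underside; leave alone
- ring_dish: small white porcelain dish, 80 mm across and 22 mm high, on the bench to the left; origin at the centre of its underside; leave alone
- pliers: pliers with black handles, 150 mm long and 11 mm high, lying to the right; origin under the pivot; leave alone
- tweezers: steel tweezers, 160 mm long and 9 mm high, lying to the left; origin under the middle; leave alone
- ring_clamp: wooden ring clamp, 128 mm long and 24 mm square, with a brass collar round its middle, lying on the bench beside the cutter's right (-y) end, 165 to 190 mm from the base's centre; origin under the middle; leave alone
Things that resemble listed ones, but are neither listed nor needed, are in the scene too. What is shaped like the cutter_base but blue or orange is not meant.

How it is judged:
By the outcome, as a careful person would: the job done as asked, in the order asked, and still so for the second after the job is handed in, with the robot touching nothing.
It also fails if it takes over 48 s, if anything falls off the work surface, if the arm or the gripper's body presses on something with over 40 N, if the wrist force passes 120 N, or if a joint passes its speed limit or range.

## Working session

There is one attempt and no reset: what is moved stays moved. The work goes in short steps, Python scripts to look and compute and a tool call to move; the robot and the scene stay as the last step left them, time stands still between calls to the robot, and variables do not carry over. Pictures are saved under pics/ and viewed, at most 10 in all, crops included, and the job is handed in when it is done.

Besides the shell and the picture viewer there is one more tool, called after "Request:" as name(argument=value, ...) on one line, values as JSON. step_arm: Moves the arm, as the interface text tells. Its arguments: {"type":"object","properties":{"series":{"type":"array"},"gripper":{"type":"number"},"newtons":{"type":"number"}},"required":["series"]}

```bash
mkdir -p pics
cat > h.py <<'E'
import numpy as np, cv2
from workcell import monitor, viewer, job
def proj(p,P):
    T=np.array(p["T"]);K=np.array(p["intrinsics"]);P=np.atleast_2d(P)
    c=(P-T[:3,3])@T[:3,:3]; c=c*[1,-1,-1]; u=c@K.T; return u[:,:2]/u[:,2:]
def ray(p,uv):
    T=np.array(p["T"]);K=np.array(p["intrinsics"])
    d=np.linalg.inv(K)@[uv[0],uv[1],1]; d=d*[1,-1,-1]; return T[:3,3],T[:3,:3]@d
def atz(p,uv,z):
    o,d=ray(p,uv); return o+d*(z-o[2])/d[2]
def tri(ps,uvs):
    A=np.zeros((3,3));b=np.zeros(3)
    for p,uv in zip(ps,uvs):
        o,d=ray(p,uv);d=d/np.linalg.norm(d);M=np.eye(3)-np.outer(d,d);A+=M;b+=M@o
    return np.linalg.solve(A,b)
def save(p,n,box=None,s=1):
    im=p["image"][:,:,::-1]
    if box: im=im[box[1]:box[3],box[0]:box[2]]
    cv2.imwrite("pics/"+n,cv2.resize(im,None,fx=s,fy=s,interpolation=cv2.INTER_CUBIC))
E
python3 - <<'E'
from h import *
np.set_printoptions(precision=4,suppress=True)
s=monitor.read_state();print(s)
for c in ("top","side"):
    p=viewer.read_camera(c);save(p,c+"0.png");print(c,p.keys(),p["T"],p["intrinsics"])
    for l in ("cutter_base","top_plate","pin_left","pin_right","hole_left","hole_right","punch_large","punch_medium"):
        print(l,[(np.round(d["point"],1),round(d["score"],2),atz(p,d["point"],.02)) for d in viewer.spot_point(p,l)][:3])
E
```

```text
{'time': 0.0, 'q': array([-1.3549,  0.2648,  1.6054,  0.    ,  1.2737, -0.0369]), 'joint_vel': array([ 0.0012, -0.0002,  0.    ,  0.0011,  0.0002,  0.001 ]), 'joint_torque': array([ -0.0001, -51.5112, -36.7314,   0.0001,   0.0129,   0.    ]), 'tool_pos': array([ 0.1686, -0.6528,  0.2299]), 'tcp_rot': array([-3.1143, -0.3957,  0.0003]), 'wrist_force': array([ 0.4684,  0.2106, -0.2214]), 'torque': array([-0.0406,  0.042 ,  0.0123]), 'grip_force': 0.0, 'width': 1.000030581517534}
top dict_keys(['image', 'intrinsics', 'T', 'shot']) [[ 0.0143  0.9979 -0.0635  0.3846]
 [-0.9999  0.0145  0.0025  0.0312]
 [ 0.0034  0.0634  0.998   1.4046]
 [ 0.      0.      0.      1.    ]] [[406.5284   0.     255.105 ]
 [  0.     406.5284 190.0237]
 [  0.       0.       1.    ]]
cutter_base [(array([299.1, 231.7]), 0.96, array([ 0.3332, -0.1235,  0.02  ])), (array([268.2, 167.9]), 0.94, array([ 0.5493, -0.016 ,  0.02  ])), (array([227.4, 229.1]), 0.73, array([0.3386, 0.1198, 0.02  ]))]
top_plate [(array([266.9, 166.8]), 0.97, array([ 0.553 , -0.0115,  0.02  ]))]
pin_left [(array([284.7, 235.5]), 0.89, array
[... 1402 characters left out ...]
.2, 245.4]), 0.9, array([0.3131, 0.1666, 0.02  ])), (array([238.7, 203.2]), 0.55, array([0.5382, 0.0329, 0.02  ]))]
pin_right [(array([324.1, 225.7]), 0.89, array([0.2863, 0.0873, 0.02  ])), (array([324. , 170.3]), 0.75, array([ 0.2988, -0.1788,  0.02  ])), (array([251.6, 187.4]), 0.63, array([ 0.5157, -0.0486,  0.02  ]))]
hole_left [(array([243. , 203.5]), 0.73, array([0.5253, 0.0321, 0.02  ])), (array([339.7, 156.8]), 0.32, array([ 0.2493, -0.2698,  0.02  ]))]
hole_right [(array([256.8, 182.8]), 0.97, array([ 0.5042, -0.0748,  0.02  ]))]
punch_large [(array([211.9, 228.6]), 0.54, array([0.5861, 0.1505, 0.02  ]))]
punch_medium [(array([203.1, 197.1]), 0.67, array([0.6507, 0.0229, 0.02  ]))]
```

Run:
```python
import cv2,numpy as np
a=cv2.imread("pics/top0.png")[115:225,205:325];b=cv2.imread("pics/side0.png")[135:255,175:305]
a=cv2.resize(a,(400,367),interpolation=cv2.INTER_CUBIC);b=cv2.resize(b,(398,367),interpolation=cv2.INTER_CUBIC)
cv2.imwrite("pics/c0.png",np.hstack([a,b]))
```

```text
(no output)
```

View pics/c0.png

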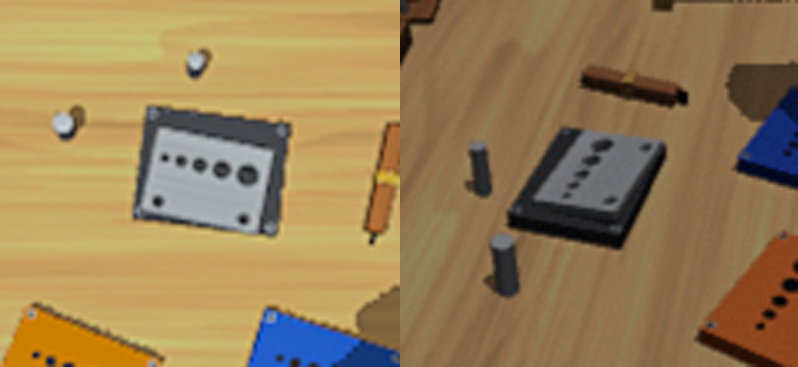

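View pics/top0.png

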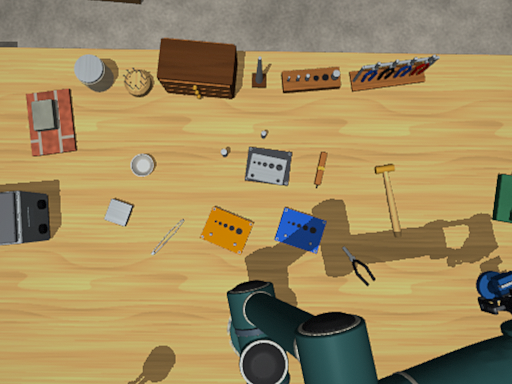

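The pictures show the steel base at about (268,166) in the top view, with the bright plate shifted to -x and its guide holes at about (252,175) and (278,180). The two punches are at (224,152) and (264,133). Next I'll fit a render of base and plate to both views.

```bash
cat > fit.py <<'E'
from h import *
from scipy.optimize import minimize
def R(a,s=0):  # yaw a, pitch s (down towards +x)
    c,d=np.cos(a),np.sin(a); return np.array([[c,-d,0],[d,c,0],[0,0,1]])@np.array([[np.cos(s),0,np.sin(s)],[0,1,0],[-np.sin(s),0,np.cos(s)]])
def box(l,w,h): return np.array([[x,y,z] for z in (0,h) for x,y in ((-l/2,-w/2),(l/2,-w/2),(l/2,w/2),(-l/2,w/2))])
B=box(.116,.150,.020);P=box(.088,.120,.010)
def pose(v):
    # v: bx,by,byaw, dx,dy (base frame),dyaw, tilt
    Rb=R(v[2]);t=np.array([v[0],v[1],0])
    h=.020+.044*np.sin(v[6])
    return Rb,t,Rb@R(v[5],v[6]),t+Rb@np.array([v[3],v[4],h])
S=4
def mask(p,pts,off,roi):
    uv=(proj(p,pts)+off-np.array(roi[:2])+.5)*S-.5
    m=np.zeros(((roi[3]-roi[1])*S,(roi[2]-roi[0])*S),np.uint8)
    cv2.fillConvexPoly(m,np.round(cv2.convexHull(uv.astype(np.float32))*16).astype(np.int32),255,shift=4)
    return cv2.resize(m,None,fx=1/S,fy=1/S,interpolation=cv2.INTER_AREA)/255.
def fit(ps,v0,tilt=None,fixbase=None,fixoff=None):
    data=[]
    for p in ps:
        c=proj(p,[[v0[0],v0[1],.02]])[0].astype(int);r=(c[0]-36,c[1]-32,c[0]+37,c[1]+33)
        hsv=cv2.cvtColor(p["image"],cv2.COLOR_RGB2HSV)[r[1]:r[3],r[0]:r[2]].astype(float)
        im=p["image"][r[1]:r[3],r[0]:r[2]].astype(float)
        data.append((p,r,im))
    def full(u):
        v=np.array(u[:7]);off=np.array(u[7:9])
        if fixbase is not None: v[:3]=fixbase
        if fixoff is not None: off=fixoff
        if tilt is not None: v[6]=tilt
        return v,off
    def cost(u):
        v,off=full(u)
        Rb,t,Rp,q=pose(v);c=0
        for k,(p,r,im) in enumerate(data):
            o=off*100 if k else np.zeros(2)
            wall=mask(p,B@Rb.T+t,o,r);top=mask(p,B[4:]@Rb.T+t,o,r)
            pl=mask(p,P@Rp.T+q,o,r);pt=mask(p,P[4:]@Rp.T+q,o,r)
            A=np.stack([1-np.maximum(wall,pl),np.maximum(wall-top,0)*(1-pl),top*(1-pl),np.maximum(pl-pt,0),pt],-1).reshape(-1,5)
            y=im.reshape(-1,3)
            w=np.ones(len(y))
            for _ in range(3):
                X=np.linalg.lstsq(A*w[:,None],y*w[:,None],rcond=None)[0];e=np.linalg.norm(y-A@X,axis=1);w=1/np.sqrt(1+(e/20)**2)
            c+=np.sum(np.sqrt(1+(e/20)**2)-1)
        return c+1e4*np.sum((off*100/2)**2)*1e-3
    u=np.r_[v0,0,0].astype(float);best=None
    d=np.r_[.004,.004,.04,.004,.004,.04,.03,.01,.01]
    for _ in range(3):
        s=minimize(cost,u,method="Nelder-Mead",options=dict(initial_simplex=np.vstack([u]+[u+d*e for e in np.eye(9)]),maxfev=700,xatol=1e-5,fatol=.05));u=s.x;d=-d*.6
    v,off=full(u);return v,off,s.fun
def report(v,off,f):
    print("base xy mm",np.round(v[:2]*1e3,1),"yaw deg",round(np.degrees(v[2]),2),"plate rel mm",np.round(v[3:5]*1e3,1),"dyaw",round(np.degrees(v[5]),2),"tilt",round(np.degrees(v[6]),2),"off",np.round(off*100,2),"cost",round(f,1))
E
time python3 - <<'E'
from fit import *
ps=[viewer.read_camera("top"),viewer.read_camera("side")]
v0=[.555,-.012,-.14,-.013,0,0,.122]
r=fit(ps,v0);report(*r);np.save("v.npy",np.r_[r[0],r[1]])
for k in (0,1): report(*fit([ps[k]],r[0],tilt=.122))
Rb,t,Rp,q=pose(r[0])
for l,x,a,b in (("pin_left",[-.032,.044,.02],Rb,t),("pin_right",[-.032,-.044,.02],Rb,t),("hole_left",[-.032,.044,0],Rp,q),("hole_right",[-.032,-.044,0],Rp,q),("top_plate",[0,0,0],Rp,q),("cutter_base",[0,0,0],Rb,t)):
    W=a@np.array(x)+b
    for k,p in enumerate(ps):
        print(l,k,np.round(W,4),np.round(proj(p,W)[0],1),[np.round(d["point"],1) for d in viewer.spot_point(p,l) if np.hypot(*(d["point"]-proj(p,W)[0]))<15])
E
```

```text
base xy mm [557.8 -15.7] yaw deg -6.17 plate rel mm [-13.9   4. ] dyaw -4.64 tilt 7.14 off [ 0.28 -0.23] cost 4784.3
base xy mm [557.3 -15.6] yaw deg -6.47 plate rel mm [-13.4   3.9] dyaw -4.66 tilt 6.99 off [0.02 0.01] cost 1820.7
base xy mm [557.6 -17.1] yaw deg -6.03 plate rel mm [-13.9   4.3] dyaw -4.78 tilt 6.99 off [-0. -0.] cost 3058.3
pin_left 0 [0.5307 0.0315 0.02  ] [254.3 173.1] [array([255.5, 170.8])]
pin_left 1 [0.5307 0.0315 0.02  ] [241.3 203.2] [array([243.2, 202.5])]
pin_right 0 [ 0.5213 -0.056   0.02  ] [279.8 176.2] [array([277. , 175.3])]
pin_right 1 [ 0.5213 -0.056   0.02  ] [250.3 185.8] [array([250.5, 188.3])]
hole_left 0 [0.5215 0.039  0.0294] [252.  175.5] [array([250. , 174.3])]
hole_left 1 [0.5215 0.039  0.0294] [243.7 202.7] [array([240.7, 201.5])]
hole_right 0 [ 0.505  -0.0475  0.0294] [277.4 180.7] [array([279.4, 181.2])]
hole_right 1 [ 0.505  -0.0475  0.0294] [254.8 185.5] [array([254. , 186.8])]
top_plate 0 [ 0.5444 -0.0102  0.0255] [266.5 169.1] [array([266.5, 164.5])]
top_plate 1 [ 0.5444 -0.0102  0.0255] [239.8 192.6] [array([239.3, 193.5])]
cutter_base 0 [ 0.5578 -0.0157  0.    ] [267.9 166.1] [array([268.4, 167.6])]
cutter_base 1 [ 0.5578 -0.0157  0.    ] [236.3 197.5] [array([238.9, 196.1])]
real	0m15.593s
user	0m13.343s
sys	0m0.228s
```

```bash
cat > go.py <<'E'
from fit import *
import sys
from scipy.spatial.transform import Rotation as Ro
# target in base frame: x,y mm, z mm (world), tool x-axis yaw relative to base, deg
x,y,z,a=map(float,sys.argv[1:5]);v=np.load("v.npy")
s=monitor.read_state();T=Ro.from_rotvec(s["tcp_rot"]).as_matrix();by=v[2]
W=np.array([v[0],v[1],0])+R(by)@np.array([x,y,z])/1e3; W[2]=z/1e3
cur=np.arctan2(T[1,0],T[0,0]);d=(by+np.radians(a)-cur+np.pi)%(2*np.pi)-np.pi
print("t",round(s["time"],2),"now",np.round(s["tool_pos"],4),"curyaw",round(np.degrees(cur-by),2),"shift",np.round(T.T@(W-s["tool_pos"]),4),"turn",round(-d,4),"q6",s["q"][5],"F",np.round(s["wrist_force"],1),"w",s["width"],"tilt",T[:,2].round(4))
b=R(by).T@(s["tool_pos"]-np.array([v[0],v[1],0]));print("base frame mm",np.round(b*1e3,1))
E
python3 go.py -14 98 130 90
python3 - <<'E'
from fit import *
v=np.load("v.npy");ps=[viewer.read_camera("top"),viewer.read_camera("side")]
for l in ("punch_large","punch_medium"):
    W=tri(ps,[viewer.spot_point(p,l)[0]["point"] for p in ps]);print(l,W,R(v[2]).T@(W-np.r_[v[:2],0])*1e3)
E
```

```text
t 1.6 now [ 0.1688 -0.6535  0.2313] curyaw 20.65 shift [ 0.5576 -0.6169  0.1013] turn -1.2104 q6 -0.036887030445999565 F [-0.1  0.  -0.8] w 0.9978532643817728 tilt [ 0. -0. -1.]
base frame mm [-318.2 -675.9  231.3]
punch_large [0.59023683 0.13758457 0.00795973] [ 15.78751259 155.86704918   7.9597255 ]
punch_medium [ 0.60075485 -0.00621093  0.00269802] [41.69061944 14.03333492  2.6980179 ]
```

Request:
step_arm(series=[0.5576,-0.6169,0,-1.2104,0.5576,-0.6169,0,-1.2104,0.5576,-0.6169,0,-1.2104,0.5576,-0.6169,0,-1.2104,0.5576,-0.6169,0,-1.2104,0.5576,-0.6169,0,-1.2104,0.5576,-0.6169,0,-1.2104,0.5576,-0.6169,0,-1.2104], gripper=0.4)

```text
time: 2.9
tool_pos: [0.4014, -0.2088, 0.2318]
tcp_rot: [2.336, 2.098, 0.001]
wrist_force: [0.5, -0.7, 0.3]
width: 0.398
grip_force: 0.0
```

```bash
python3 go.py -14 98 60 90
```

```text
t 2.9 now [ 0.4014 -0.2088  0.2318] curyaw 90.02 shift [0.3069 0.1206 0.1718] turn 0.0003 q6 -0.42754648218562824 F [ 0.5 -0.7  0.3] w 0.3979567143362277 tilt [ 1.4e-03 -8.0e-04 -1.0e+00]
base frame mm [-134.8 -208.8  231.8]
```

Request:
step_arm(series=[0.307,0.1205,0.06,0,0.307,0.1205,0.06,0,0.307,0.1205,0.06,0,0.307,0.1205,0.06,0,0.307,0.1205,0.06,0,0.307,0.1205,0.06,0,0.307,0.1205,0.122,0,0.307,0.1205,0.172,0])

```text
time: 3.9
tool_pos: [0.5536, 0.0817, 0.0583]
tcp_rot: [2.336, 2.099, 0.001]
wrist_force: [-0.4, -0.6, -0.2]
width: 0.402
grip_force: 0.0
```

```bash
python3 go.py -14 98 25 90
```

```text
t 3.9 now [0.5536 0.0817 0.0583] curyaw 90.05 shift [0.0017 0.0006 0.0333] turn 0.0008 q6 0.2093578121926574 F [-0.4 -0.6 -0.2] w 0.40152493162805913 tilt [ 8.e-04 -4.e-04 -1.e+00]
base frame mm [-14.7  96.3  58.3]
```

Request:
step_arm(series=[0.002,0.0,0.025,0,0.002,0.0,0.04,0,0.002,0.0,0.048,0,0.002,0.0,0.053,0,0.002,0.0,0.055,0,0.002,0,0.055,0])

```text
time: 4.65
tool_pos: [0.5543, 0.0838, 0.005]
tcp_rot: [2.337, 2.098, 0.002]
wrist_force: [-0.7, -0.1, 0.7]
width: 0.401
grip_force: 0.0
```

Run:
```python
from h import *
p=viewer.read_camera("side");save(p,"s1.png",(170,120,320,230),5)
```

```text
(no output)
```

View pics/s1.png

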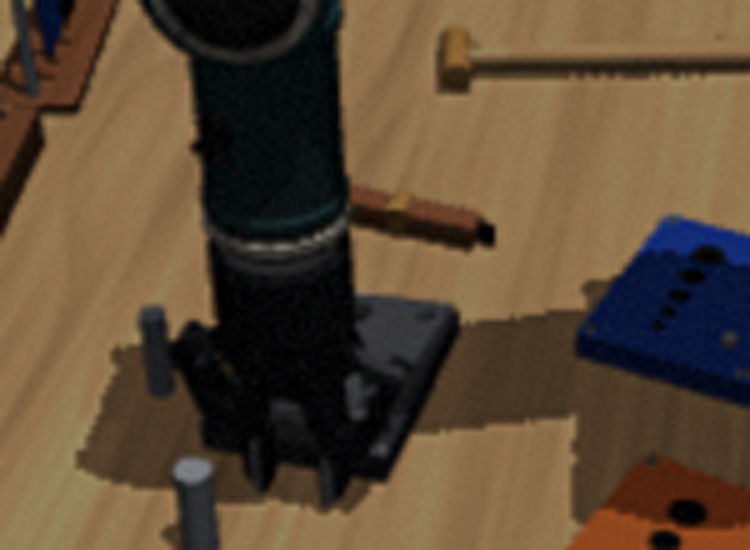

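The fingers stand at the base's left end just above the bench, with tips at about crop (260,485) and (330,500). They clear the punch at (195,480) and are not touching anything yet. I'll probe lower.

Request:
step_arm(series=[0,0,0.002,0,0,0,0.004,0,0,0,0.006,0])

```text
time: 5.08
tool_pos: [0.5537, 0.0838, -0.0008]
tcp_rot: [-2.337, -2.099, 0.001]
wrist_force: [-6.1, -0.4, 18.4]
width: 0.395
grip_force: 9.0
```

Request:
step_arm(series=[0,0,-0.015,0,0,0,-0.03,0,-0.008,0,-0.031,0,-0.016,0,-0.031,0,-0.016,0,-0.031,0])

```text
time: 5.7
tool_pos: [0.5512, 0.067, 0.0287]
tcp_rot: [-2.338, -2.097, 0.002]
wrist_force: [0.7, -0.2, 0.3]
width: 0.401
grip_force: 0.0
```

```bash
python3 go.py -14 71 24 90
```

```text
t 5.7 now [0.5512 0.067  0.0287] curyaw 89.94 shift [-0.0105  0.0014  0.0047] turn -0.0011 q6 0.18482778719300216 F [ 0.7 -0.2  0.3] w 0.4005892371177141 tilt [-1.2e-03 -2.0e-04 -1.0e+00]
base frame mm [-15.4  81.5  28.7]
```

Request:
step_arm(series=[0,0.001,0.004,0,-0.002,0.001,0.004,0,-0.004,0.001,0.004,0,-0.005,0.001,0.004,0])

```text
time: 6.2
tool_pos: [0.5524, 0.0627, 0.0252]
tcp_rot: [-2.338, -2.099, 0.0]
wrist_force: [0.1, 0.3, -0.0]
width: 0.4
grip_force: 0.0
```

Request:
step_arm(series=[-0.001,0,0,0,-0.002,0,0,0,-0.003,0,0,0,-0.004,0,0,0])

```text
time: 6.7
tool_pos: [0.5519, 0.0592, 0.0254]
tcp_rot: [-2.337, -2.098, -0.001]
wrist_force: [-1.0, 4.4, -0.6]
width: 0.398
grip_force: 1.8
```

```bash
python3 go.py -14 71 24 90
```

```text
t 6.7 now [0.5519 0.0592 0.0254] curyaw 89.99 shift [-0.0028 -0.0001  0.0014] turn -0.0001 q6 0.16873933826000567 F [-1.   4.4 -0.6] w 0.3982453537840282 tilt [-1.e-04  6.e-04 -1.e+00]
base frame mm [-13.9  73.8  25.4]
```

Request:
step_arm(series=[-0.001,0,0,0,-0.002,0,0,0,-0.003,0,0,0,-0.003,0,0,0])

```text
time: 7.2
tool_pos: [0.5516, 0.0555, 0.0253]
tcp_rot: [2.337, 2.099, -0.001]
wrist_force: [-1.2, 2.5, 1.1]
width: 0.402
grip_force: 1.2
```

Run:
```python
from fit import *
v=np.load("v.npy")
import subprocess
print(subprocess.run(["python3","go.py","-14","71","24","90"],capture_output=True,text=True).stdout)
p=viewer.read_camera("top");save(p,"t2.png",(215,110,325,200),6)
```

```text
t 7.2 now [0.5516 0.0555 0.0253] curyaw 90.01 shift [ 0.0009 -0.0002  0.0013] turn 0.0001 q6 0.1633880491112225 F [-1.2  2.5  1.1] w 0.40233835489649006 tilt [-1.e-04 -3.e-04 -1.e+00]
base frame mm [-13.8  70.1  25.3]

this script no longer has the robotException ignored in: <_io.TextIOWrapper mode='rw' encoding='UTF-8'>
Traceback (most recent call last):
BrokenPipeError: [Errno 32] Broken pipe
```

Request:
step_arm(series=[0.015,0,0,0,0.02,0,-0.06,0,0.02,0,-0.08,0,-0.02,0.04,-0.08,0.187,-0.05,0.076,-0.08,0.374,-0.07,0.076,-0.08,0.561,-0.07,0.076,-0.08,0.748,-0.07,0.076,-0.08,0.935], gripper=1.0)

```text
time: 8.2
tool_pos: [0.6199, -0.0223, 0.105]
tcp_rot: [3.035, 0.81, -0.001]
wrist_force: [-0.4, 0.2, 1.1]
width: 1.001
grip_force: 0.0
```

```bash
python3 go.py -90 0 60 0
```

```text
t 8.2 now [ 0.6199 -0.0223  0.105 ] curyaw 36.06 shift [-0.1233 -0.0897  0.045 ] turn 0.6293 q6 0.9740052007425832 F [-0.4  0.2  1.1] w 1.0009891297339302 tilt [-2.e-04 -8.e-04 -1.e+00]
base frame mm [6.25e+01 1.00e-01 1.05e+02]
```

Request:
step_arm(series=[-0.04,-0.03,0,0.187,-0.08,-0.06,0,0.374,-0.1233,-0.0897,0,0.56,-0.1233,-0.0897,0,0.6293,-0.1233,-0.0897,0,0.6293])

```text
time: 8.82
tool_pos: [0.4679, -0.0064, 0.1055]
tcp_rot: [3.137, -0.156, 0.002]
wrist_force: [0.3, -0.0, -0.2]
width: 1.006
grip_force: 0.0
```

```bash
python3 go.py -90 0 60 0
python3 - <<'E'
from fit import *
v=np.load("v.npy")
p=viewer.read_camera("top");save(p,"t2.png",(215,110,325,200),6)
q=viewer.read_camera("side");save(q,"s2.png")
v0=v[:7].copy();v0[3:6]=[-.014,0,-.02]
for k,x in (("top",[p]),("side",[q])):
  report(*fit(x,v0,tilt=v[6],fixbase=v[:3],fixoff=np.zeros(2)))
a=p["image"][110:200,215:325,::-1];b=q["image"][130:235,180:300,::-1]
cv2.imwrite("pics/c2.png",np.hstack([cv2.resize(a,(400,328)),cv2.resize(b,(375,328))]))
E
```

```text
t 8.82 now [ 0.4679 -0.0064  0.1055] curyaw 0.46 shift [ 0.0003 -0.0005  0.0455] turn 0.008 q6 1.604224863110585 F [ 0.3 -0.  -0.2] w 1.0060863900382853 tilt [ 1.e-03 -7.e-04 -1.e+00]
base frame mm [-90.4  -0.5 105.5]
base xy mm [557.8 -15.7] yaw deg -6.17 plate rel mm [-13.8  -1.1] dyaw -0.35 tilt 7.14 off [0. 0.] cost 12329.2
base xy mm [557.8 -15.7] yaw deg -6.17 plate rel mm [-10.8  -0.6] dyaw -3.57 tilt 7.14 off [0. 0.] cost 6542.8
```

View pics/c2.png

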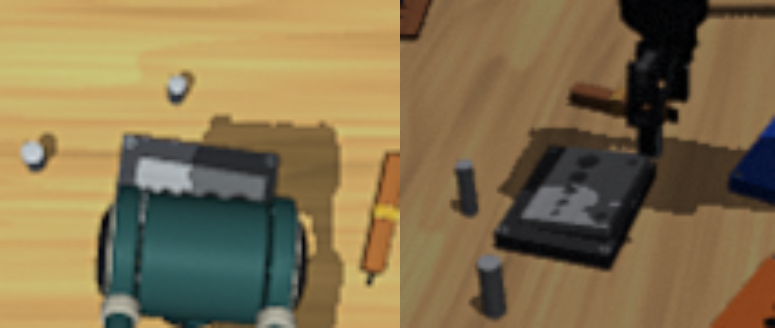

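The plate has moved to about y -1 mm and its end is nearly square. The base is unmoved and nothing else was disturbed (punches at crop (35,155) and (178,87)). Next I'll probe the bench height behind the base, then push along +x.

Request:
step_arm(series=[0,0,0.05,0.008,0,0,0.085,0.008,0,0,0.097,0.008,0,0,0.101,0.008,0,0,0.103,0.008,0,0,0.103,0.008])

```text
time: 9.68
tool_pos: [0.4692, -0.0067, 0.0034]
tcp_rot: [3.137, -0.171, 0.003]
wrist_force: [-0.0, 0.6, 1.0]
width: 0.999
grip_force: 0.0
```

Request:
step_arm(series=[0,0,0.002,0,0,0,0.004,0,0,0,0.004,0])

```text
time: 10.05
tool_pos: [0.4678, -0.0066, -0.0018]
tcp_rot: [3.137, -0.171, -0.0]
wrist_force: [0.1, 0.1, 0.5]
width: 1.001
grip_force: 0.0
```

Request:
step_arm(series=[0,0,0.003,0,0,0,0.006,0,0,0,0.008,0,0,0,0.008,0])

```text
time: 10.55
tool_pos: [0.4677, -0.0066, -0.01]
tcp_rot: [3.137, -0.171, -0.001]
wrist_force: [0.8, 0.3, -0.5]
width: 1.003
grip_force: 0.0
```

Request:
step_arm(series=[0,0,0.0015,0,0,0,0.0025,0,0,0,0.0035,0])

```text
time: 10.92
tool_pos: [0.468, -0.0066, -0.0132]
tcp_rot: [-3.137, 0.171, -0.0]
wrist_force: [-2.6, -0.3, 11.0]
width: 0.997
grip_force: 5.8
```

Request:
step_arm(series=[0,0,-0.02,0,0,0,-0.0255,0,0.006,0,-0.0255,0,0.012,0,-0.0255,0,0.016,0,-0.0255,0,0.016,0,-0.0255,0])

```text
time: 11.68
tool_pos: [0.4841, -0.0084, 0.0119]
tcp_rot: [3.137, -0.171, -0.001]
wrist_force: [0.4, 1.0, -0.1]
width: 0.998
grip_force: 0.0
```

```bash
python3 go.py -55 0 12 0
```

```text
t 11.68 now [ 0.4841 -0.0084  0.0119] curyaw -0.09 shift [ 0.019  -0.0007 -0.0001] turn -0.0015 q6 1.6111198729045708 F [ 0.4  1.  -0.1] w 0.9979172700172444 tilt [-5.e-04  0.e+00 -1.e+00]
base frame mm [-74.   -0.7  11.9]
```

Request:
step_arm(series=[0.0015,0,0,0,0.003,0,0,0,0.0045,0,0,0,0.006,0,0,0,0.0075,0,0,0,0.009,0,0,0])

```text
time: 12.42
tool_pos: [0.4918, -0.0095, 0.012]
tcp_rot: [3.137, -0.171, -0.003]
wrist_force: [-3.3, -1.5, 1.8]
width: 0.993
grip_force: 1.4
```

Request:
step_arm(series=[0.0015,0,0,0,0.003,0,0,0,0.0045,0,0,0,0.0055,0,0,0])

```text
time: 12.92
tool_pos: [0.4983, -0.0098, 0.0121]
tcp_rot: [-3.137, 0.171, 0.0]
wrist_force: [-2.5, -0.4, -1.8]
width: 1.003
grip_force: 0.9
```

```bash
python3 go.py -55 0 12 0
```

```text
t 12.93 now [ 0.4983 -0.0098  0.0121] curyaw -0.08 shift [ 0.0048 -0.0005  0.0001] turn -0.0014 q6 1.6098297940887232 F [-2.5 -0.4 -1.8] w 1.0025029094663656 tilt [-2.e-04  2.e-04 -1.e+00]
base frame mm [-59.8  -0.5  12.1]
```

Request:
step_arm(series=[0.001,0,0,0,0.002,0,0,0,0.003,0,0,0,0.0035,0,0,0])

```text
time: 13.42
tool_pos: [0.5015, -0.0103, 0.0124]
tcp_rot: [-3.137, 0.172, 0.001]
wrist_force: [-3.5, 0.3, 2.5]
width: 1.001
grip_force: 1.8
```

Request:
step_arm(series=[0.0005,0,0,0,0.001,0,0,0,0.0015,0,0,0,0.0015,0,0,0])

```text
time: 13.92
tool_pos: [0.502, -0.0105, 0.012]
tcp_rot: [3.137, -0.171, -0.004]
wrist_force: [-5.0, 0.5, 4.5]
width: 0.999
grip_force: 2.9
```

```bash
python3 go.py -55 0 12 0
```

```text
t 13.93 now [ 0.502  -0.0105  0.012 ] curyaw -0.06 shift [ 0.0011 -0.0008 -0.    ] turn -0.0011 q6 1.6092767389264027 F [-5.   0.5  4.5] w 0.9987305714296942 tilt [-0.0026  0.     -1.    ]
base frame mm [-56.1  -0.8  12. ]
```

Run:
```python
from fit import *
q=viewer.read_camera("side");save(q,"s3.png",(190,150,280,225),8)
```

```text
(no output)
```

View pics/s3.png

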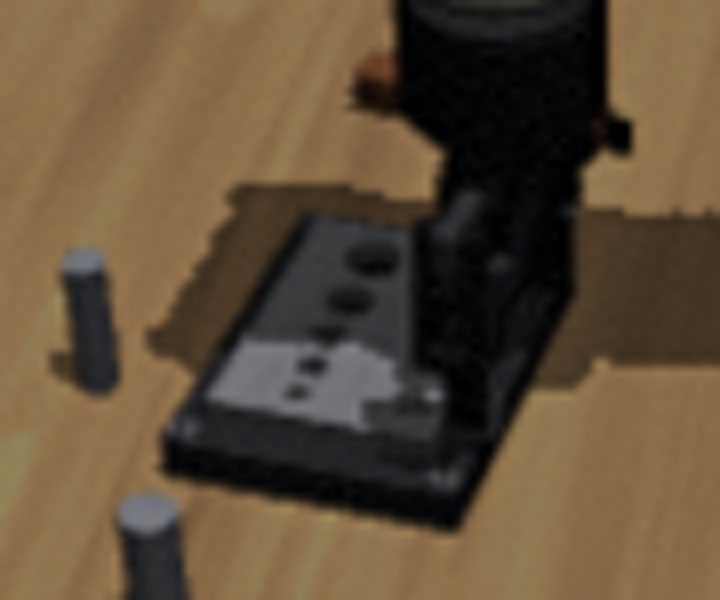

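The plate is now nearly centred on the base along x. Its end face still looks wedge-shaped on the -x side, at about crop (400,450), so it hasn't dropped yet. I'll push a little further.

Request:
step_arm(series=[0.0005,0,0,0,0.001,0,0,0,0.0015,0,0,0,0.0015,0,0,0])

```text
time: 14.48
tool_pos: [0.5028, -0.0106, 0.0119]
tcp_rot: [3.137, -0.171, -0.006]
wrist_force: [-7.5, 0.5, 5.1]
width: 0.999
grip_force: 3.7
```

```bash
python3 go.py -55 0 12 0
```

```text
t 14.47 now [ 0.5028 -0.0106  0.0119] curyaw -0.06 shift [ 0.0002 -0.0008 -0.0001] turn -0.0011 q6 1.6091562854232806 F [-7.5  0.5  5.1] w 0.9990415947462298 tilt [-3.9e-03  2.0e-04 -1.0e+00]
base frame mm [-55.2  -0.8  11.9]
```

Request:
step_arm(series=[-0.004,0,0,0,-0.03,0,0,0,-0.06,0,-0.06,0,-0.1,0,-0.12,0,-0.1,0.06,-0.18,0,-0.1,0.12,-0.18,0,-0.1,0.18,-0.18,0,-0.1,0.24,-0.18,0])

```text
time: 15.48
tool_pos: [0.382, -0.2258, 0.1939]
tcp_rot: [3.134, -0.17, 0.009]
wrist_force: [0.6, 1.1, 0.5]
width: 0.998
grip_force: 0.0
```

```bash
cat > look.py <<'E'
from fit import *
import sys
v=np.load("v.npy")
p=viewer.read_camera("top");q=viewer.read_camera("side")
v0=v[:7].copy();v0[3:7]=[0,0,0,.03]
report(*fit([p,q],v0,fixbase=v[:3],fixoff=v[7:9]))
for x,o in (([p],0),([q],0)): report(*fit(x,v0))
a=p["image"][120:210,215:325,::-1];b=q["image"][150:225,190:280,::-1]
cv2.imwrite("pics/"+sys.argv[1],np.hstack([cv2.resize(a,(400,328),interpolation=2),cv2.resize(b,(394,328),interpolation=2)]))
E
python3 look.py c4.png
```

```text
base xy mm [557.8 -15.7] yaw deg -6.17 plate rel mm [-0.2  0.9] dyaw -0.12 tilt 0.69 off [ 0.28 -0.23] cost 5290.2
base xy mm [557.5 -15.5] yaw deg -6.34 plate rel mm [-0.1  0.6] dyaw 0.09 tilt 1.86 off [ 0. -0.] cost 2238.3
base xy mm [557.4 -17.5] yaw deg -6.44 plate rel mm [-0.5  1.6] dyaw 0.21 tilt 0.95 off [-0.    0.08] cost 3038.5
```

View pics/c4.png

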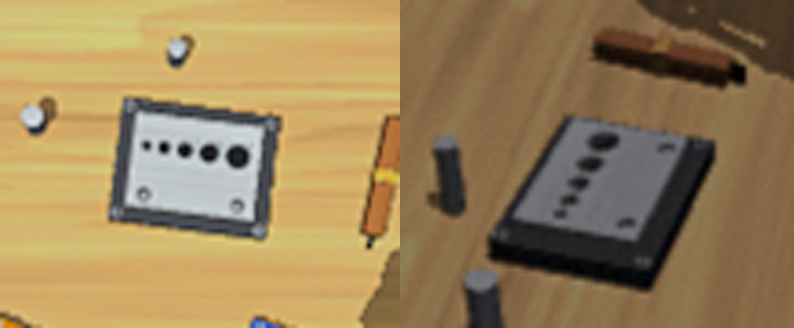

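The plate is now centred, with the bright pin noses visible in both holes at crop (143,193) and (237,205). It lies level or nearly so. I'll press down on top of the -x half to make sure it's seated, using the contact height as a check.

```bash
python3 go.py -25 0 60 0
```

```text
t 15.57 now [ 0.3812 -0.2293  0.1934] curyaw -0.47 shift [ 0.1252 -0.233   0.1329] turn -0.0082 q6 1.0918587992673632 F [-0.6  0.8 -0.9] w 0.9995920142117521 tilt [ 0.0036 -0.0051 -1.    ]
base frame mm [-152.7 -231.3  193.4]
```

Request:
step_arm(series=[0.125,-0.233,0,-0.0082,0.125,-0.233,0,-0.0082,0.125,-0.233,0,-0.0082,0.125,-0.233,0,-0.0082,0.125,-0.233,0,-0.0082,0.125,-0.233,0.05,-0.0082,0.125,-0.233,0.1,-0.0082,0.125,-0.233,0.13,-0.0082], gripper=0.0)

```text
time: 16.58
tool_pos: [0.5285, -0.0049, 0.0593]
tcp_rot: [3.137, -0.158, -0.005]
wrist_force: [-1.2, 0.2, -0.3]
width: 0.0
grip_force: 0.0
```

```bash
python3 go.py -25 0 34 0
```

```text
t 16.57 now [ 0.5285 -0.0049  0.0593] curyaw 0.4 shift [0.0053 0.0076 0.0253] turn 0.007 q6 1.6152738678780296 F [-1.2  0.2 -0.3] w 0.0001884083974422746 tilt [-3.e-03 -1.e-04 -1.e+00]
base frame mm [-30.3   7.5  59.3]
```

Request:
step_arm(series=[0.004,0.007,0.012,0.007,0.004,0.007,0.02,0.007,0.004,0.007,0.025,0.007,0.004,0.007,0.027,0.007,0.004,0.007,0.027,0.007])

```text
time: 17.2
tool_pos: [0.5343, -0.0124, 0.0357]
tcp_rot: [-3.137, 0.169, -0.002]
wrist_force: [-0.1, -0.3, -0.8]
width: 0.001
grip_force: 0.0
```

Request:
step_arm(series=[0,0,0.0005,0,0,0,0.001,0,0,0,0.0015,0,0,0,0.0015,0])

```text
time: 17.7
tool_pos: [0.5338, -0.0123, 0.0335]
tcp_rot: [-3.137, 0.169, 0.0]
wrist_force: [-0.4, 0.2, -0.1]
width: 0.001
grip_force: 0.0
```

```bash
python3 go.py -25 0 30 0
```

```text
t 17.7 now [ 0.5338 -0.0123  0.0335] curyaw -0.01 shift [-0.0008  0.0007  0.0035] turn -0.0002 q6 1.6088560336622018 F [-0.4  0.2 -0.1] w 0.0005851655677562589 tilt [-1.e-04  0.e+00 -1.e+00]
base frame mm [-24.2   0.7  33.5]
```

Request:
step_arm(series=[0,0,0.001,0,0,0,0.002,0,0,0,0.002,0])

```text
time: 18.08
tool_pos: [0.5337, -0.0124, 0.0313]
tcp_rot: [-3.137, 0.169, 0.001]
wrist_force: [-1.0, -0.1, 0.1]
width: 0.0
grip_force: 0.0
```

Request:
step_arm(series=[0,0,0.0005,0,0,0,0.001,0,0,0,0.001,0])

```text
time: 18.45
tool_pos: [0.5338, -0.0124, 0.0304]
tcp_rot: [-3.137, 0.169, 0.0]
wrist_force: [-0.7, 0.7, -0.2]
width: 0.002
grip_force: 0.0
```

Request:
step_arm(series=[0,0,0.0005,0,0,0,0.001,0,0,0,0.001,0])

```text
time: 18.82
tool_pos: [0.5339, -0.0124, 0.0301]
tcp_rot: [3.137, -0.169, 0.0]
wrist_force: [-2.2, -1.2, 5.3]
width: 0.002
grip_force: 2.7
```

Request:
step_arm(series=[0,0,0.001,0,0,0,0.002,0,0,0,0.002,0])

```text
time: 19.2
tool_pos: [0.534, -0.0124, 0.03]
tcp_rot: [3.137, -0.169, -0.001]
wrist_force: [-8.2, 0.1, 19.3]
width: 0.003
grip_force: 9.8
```

Request:
step_arm(series=[0,0,-0.01,0,0,0,-0.06,0,0,0,-0.12,0,-0.06,0.06,-0.16,0,-0.1,0.12,-0.16,0,-0.1,0.18,-0.16,0,-0.1,0.24,-0.16,0,-0.1,0.24,-0.16,0])

```text
time: 20.2
tool_pos: [0.4078, -0.243, 0.188]
tcp_rot: [3.135, -0.174, 0.002]
wrist_force: [0.4, 0.9, 1.0]
width: -0.001
grip_force: 0.0
```

```bash
python3 look.py c5.png
```

```text
base xy mm [557.8 -15.7] yaw deg -6.17 plate rel mm [-0.2  0.8] dyaw -0.13 tilt 0.63 off [ 0.28 -0.23] cost 5339.6
base xy mm [557.5 -15.4] yaw deg -6.38 plate rel mm [-0.1  0.6] dyaw 0.11 tilt 1.85 off [-0. -0.] cost 2274.4
base xy mm [557.6 -17. ] yaw deg -6.08 plate rel mm [-0.7  1.4] dyaw -0.14 tilt 1.18 off [ 0. -0.] cost 3041.8
```

View pics/c5.png

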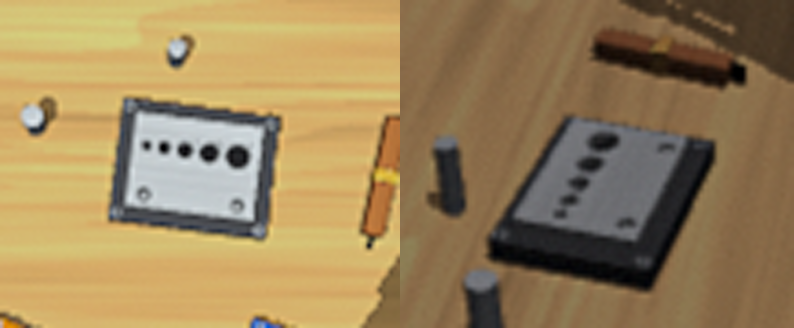

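The plate is seated. Its top measured z = 30 mm under a 19 N press, the pins show in both holes, and everything else is unmoved.

```bash
python3 -c "
from workcell import job
print(job.finish_job())"
```

```text
the job is handed in; nothing more can be done
None
```

The top plate lies flat on the disc cutter's base with both guide holes over their pins, nothing else on the bench was moved, and the job is handed in after about 20 s of robot time.

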